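Turn the square cheeses and shut them in the counter tray

ROBOT

A 6-joint arm with a two-finger parallel gripper is mounted at the origin on the work surface. World frame = base frame: x ahead of the robot, y to its left, z up, the work surface at z = 0. Lengths are in m, angles in degrees, forces in N, time in s.
With the tool pointing down it reaches from about 0.375 to 0.9 m from the base axis. Payload 3.1 kg.
Tool frame: the origin (TCP) lies on the centre line of the jaws, within the pads' length; the fingertips stand 25 mm ahead of it and the grasp point (between the pads) lies 6 mm ahead of it; z points along the fingers, y is the line along which they close (so a half turn about z gives the same grasp; the last joint's range is limited). The gripper opens to 87 mm and grips with 3 to 60 N. Pads are 19 mm wide; open, the fingers measure 117 mm over their backs; the gripper's body (75 mm by 190 mm) begins 51 mm behind the grasp point.
Start: joints at [-77.378, 30.224, 82.088, -0, 67.689, -10.227], TCP at [0.243, -0.576, 0.248] pointing down, gripper open.
Joint ranges: [-176.69, 176.69], [-43.24, 126.21], [12.49, 139.97], [-82, 262], [0, 151.66], [-163.58, 163.58]. Speed limits (degrees/s): [159.86, 159.86, 180, 180, 180, 180].

INTERFACE

Orientations are given as a 3x3 rotation matrix whose columns are the frame's x, y, z axes.
In Python, from rig import bot, cams, models gives the robot as it stands. The module is installed in compiled form; this text tells all that it offers.
- The arm moves only by the shell command python3 -m handwheel 'ROWS' [OPENING]. ROWS is JSON, a list of rows, each a list of 6 numbers: the shift along the world's x, y, z each as a share of 1 m, from -1 to 1, then the turn, a rotation vector about the world's x, y, z each as a share of 2 rad, from -1 to 1. In form: [[dx, dy, dz, wx, wy, wz], ...]. A call has exactly 8 rows; each row is the pose to reach, as a shift and turn from the pose commanded when the call began; what a row does not reach only later rows make up. A row lasts 1/12 s, in which the tool goes at most 41.7 mm and 7.16 degrees, less where a joint would pass 70% of its speed; a pose out of reach is approached as far as the arm can. A call with a number of a shift or a turn outside -1 to 1 is refused whole. A call with a gripper value outside its range is refused whole. OPENING is the opening, from -1 (shut) to 1 (fully open), so that 0 is half open, set as the call begins (- or left out, the last holds). The fingers move at their own pace and stop on an object; the grip force is fixed at half the most. Time passes only in rows, so rows that repeat a pose let the fingers close, or fill a call up. It gives the time, the measured TCP pose, the force, the opening and the grip force at its end, in the units of the state.
- bot.read_state(): the state, without advancing time (a new reading comes with each control period).
- cams.capture(name): name is "side" or "top"; returns (picture, depth): 420x560x3 uint8, blue, green, red; 420x560 float32, m along the optical axis (not along the pixel's ray), 0 where there is no reading.
- cams.calibration(name): a dict with "mtx" (3x3 intrinsics, pixels), "dist_coeffs" ([k1, k2, p1, p2, k3] as OpenCV has them; the pictures are not rectified), "R" (3x3) and "t" (3): a world point X has camera coordinates R X + t. Camera axes: x right, y down, z forward; pixel columns grow to the right and rows downward; lengths in m; the calibration is good to about 2 mm. A picture is of the moment at which its call begins. calibration takes no time and is no camera call.
- bot.hand_in(): hands the job in; it is judged then, once.
Trained networks look in the newest picture that a camera, given by its name, has taken for a name from the list of things; names that differ only in an ending like _2 or _b are one class to them, and where a whole thing is asked for, a point or a joint stands for the part that bears it (a point fixed in the world has none). Each returns a list of dicts, best first, with "conf" (0 to 1); they miss things now and then, are a little off and sometimes report something else, mostly with a low value. They report only what shows in the picture. A call takes as long as a camera call. They do not tell look-alikes from the thing itself.
- models.spot_in(query, camera): "position" ([column, row] in pixels, amid what is visible of it).
- models.tip_of(query, camera): "position" ([column, row] in pixels: a listed point, or the origin of a listed thing).
The state is a dict: "time_s": time; "joint_positions": joint angles; "qvel": joint speeds; "tau": joint torques, N m; "position": TCP position; "tcp_rot": TCP orientation; "force": force on the tool from outside, world axes, zero at the start; "moment": the same for the moment, N m; "opening": opening from 0.0 (shut) to 1.0 (fully open); "grasp_force": force on a finger pad.
Only numpy, scipy, OpenCV 4.12 (cv2) and the standard library are available. Lean on these libraries where they do the work, as an engineer would, in place of code of your own. Each camera call takes 0.05 s, during which the arm holds its last target. There are 200 camera calls.

TASK

Turn the square cheeses: they are too wide to pick up flat, so tip them up on edge by pushing them against the sloping steel upstand, and from there lay every one over into the wooden tray, flat, side by side, pale side up. The tray's hinged clear lid, now half open in the way, must be shut fully when all of them are in. Leave the other things on the counter where they are.

Things in the scene. Friction and masses are not known exactly. Their poses are not given: they have to be found in the camera images.
- cheese_a: square flat cheese, 100 x 100 x 26 mm, about 0.26 kg, firm, waxed and slippery (friction about 0.3); ochre rind on one face and the sides, the other face pale ivory with mat lines. Origin at the centre of the pale face; z points to the ochre face, x and y along the sides. Starts ochre face up on the counter before the upstand, roughly square to it. May be absent.
- cheese_b: square flat cheese, 100 x 100 x 26 mm, about 0.26 kg, firm, waxed and slippery (friction about 0.3); ochre rind on one face and the sides, the other face pale ivory with mat lines. Origin at the centre of the pale face; z points to the ochre face, x and y along the sides. Starts ochre face up on the counter before the upstand, roughly square to it. May be absent.
- cheese_c: square flat cheese, 100 x 100 x 26 mm, about 0.26 kg, firm, waxed and slippery (friction about 0.3); ochre rind on one face and the sides, the other face pale ivory with mat lines. Origin at the centre of the pale face; z points to the ochre face, x and y along the sides. Starts ochre face up on the counter before the upstand, roughly square to it. May be absent.
- upstand: fixed polished steel upstand, 400 mm long along its y. Origin on the counter, middle of its foot line; x points horizontally into it, z up. Its face rises from x = 0 at 55 degrees, leaning back, to a top edge at x = 39, z = 56 mm; upright back at x = 42, flange 2 mm high to x = 72. A cheese pushed low down in +x climbs it and, once home, stays leaning at 55 degrees, its top 30 mm clear above.
- tray: fixed open wooden tray, 160 (x) x 380 (y) x 44 mm high. Origin on the counter under its centre, x axis away from the robot side. Walls 10 mm thick; inside 140 x 360 mm, inner floor at z = 8 mm. Takes three cheeses in a row along y. The lid is hinged along the top of its far (+x) wall.
- lid (a joint): hinge of the tray's clear lid: 0 = shut flat on the tray walls, grows as it opens, stop at 1.85 rad; starts half open (0.7 to 1.2 rad), overhanging the tray; from about 1.6 rad it is clear of it. Stiff: it stays at any angle it is left at; about 3 to 6 N at the free edge moves it. Hinge axis along the tray's y at x = 80, z = 44 mm in the tray frame.
- lid_edge (a point): middle of the lid's free edge, on its outer face (the upper face when shut), 160 mm from the hinge. The lid is a 6 mm clear panel in a wooden frame, 160 x 380 mm, with a small brass knob by this edge that is only seen, not touched.
- tomme: bystander: round brown cheese, 130 mm across, 55 mm high. Origin at the centre of its underside.
- chevre: bystander: small round white cheese, 72 mm across, 45 mm high. Origin at the centre of its underside.
- bowl: bystander: dark wooden bowl, 110 mm across, 50 mm high. Origin at the centre of its underside.
- knife: bystander: cheese knife with black handle lying flat, about 290 mm long, 20 mm high, along its own x. Origin on the counter where handle meets blade.
Things that resemble listed ones, but are neither listed nor needed, are in the scene too. Leave any black, purple or turquoise look-alike of the cheese_c alone.

How it is judged:
By the outcome, as a careful person would: the job done as asked, in the order asked, and still so for the second after the job is handed in, with the robot touching nothing.
Of cheese_a, cheese_b, cheese_c only 2 to 3 are there at a start; the rules pass over those that are not, and their reading is None.
At some moment in a run one of cheese_a, cheese_b, cheese_c may be knocked a few centimetres aside while the robot is not near it.
Once in a run the grip may slacken for a moment while it holds something.
It also fails if it takes over 210 s, if anything falls off the work surface, if the arm or the gripper's body presses on something with over 40 N, if the wrist force passes 120 N, or if a joint passes its speed limit or range.

## Working session

There is one attempt and no reset: what is moved stays moved. The work goes in short steps, Python scripts to look and compute and a shell command to move; the robot and the scene stay as the last step left them, time stands still between calls to the robot, and variables do not carry over. Pictures are saved under pics/ and viewed, at most 14 in all, crops included, and the job is handed in when it is done.

```bash
mkdir -p pics
cat > h.py <<'E'
import numpy as np, cv2
from rig import bot,cams,models
def grab(n,f=None):
    im,d=cams.capture(n)
    if f: cv2.imwrite('pics/'+f,im)
    return im,d
def w(n,uv,z):
    "pixel(s) -> world at depth z (array) along optical axis"
    c=cams.calibration(n);uv=np.array(uv,float).reshape(-1,1,2)
    p=cv2.undistortPoints(uv,np.array(c['mtx']),np.array(c['dist_coeffs'])).reshape(-1,2)
    P=np.c_[p,np.ones(len(p))]*np.array(z).reshape(-1,1)
    return (P-np.array(c['t']).ravel())@np.array(c['R'])
def cloud(n,d):
    v,u=np.mgrid[0:d.shape[0],0:d.shape[1]]
    return w(n,np.c_[u.ravel(),v.ravel()],d.ravel()).reshape(d.shape+(3,))
def px(n,X):
    c=cams.calibration(n)
    return cv2.projectPoints(np.array(X,float).reshape(-1,3),cv2.Rodrigues(np.array(c['R']))[0],np.array(c['t'],float),np.array(c['mtx']),np.array(c['dist_coeffs']))[0].reshape(-1,2)
E
python3 - <<'E'
from h import *
np.set_printoptions(precision=3,suppress=True)
for n in ['top','side']:
    im,d=grab(n,n+'0.png');C=cloud(n,d)
    c=cams.calibration(n);print(n,-np.array(c['R']).T@np.array(c['t']).ravel())
    for q in ['cheese_a','upstand','tray','lid','lid_edge','tomme','chevre','bowl','knife']:
        for r in models.spot_in(q,n):
            u,v=map(int,r['position']);print(q,round(r['conf'],2),(u,v),C[v,u])
    if n=='top':
      for q in ['upstand','tray','lid_edge','cheese_a']:
        for r in models.tip_of(q,n): 
            u,v=map(int,r['position']);print('tip',q,round(r['conf'],2),(u,v),C[v,u])
E
```

```text
top [0.334 0.003 1.665]
cheese_a 0.97 (226, 234) [0.446 0.23  0.027]
cheese_a 0.92 (197, 152) [0.739 0.346 0.026]
cheese_a 0.89 (213, 290) [0.251 0.27  0.026]
cheese_a 0.79 (159, 290) [0.244 0.464 0.018]
cheese_a 0.77 (278, 252) [0.387 0.047 0.024]
cheese_a 0.66 (189, 231) [0.455 0.364 0.017]
upstand 0.58 (226, 197) [0.334 0.003 1.665]
upstand 0.55 (136, 244) [0.403 0.546 0.046]
tray 0.79 (361, 204) [ 0.543 -0.223  0.151]
lid 0.81 (363, 192) [ 0.593 -0.239  0.091]
tomme 0.71 (283, 138) [0.786 0.037 0.057]
chevre 0.7 (136, 241) [0.413 0.546 0.047]
chevre 0.29 (365, 192) [ 0.591 -0.243  0.104]
bowl 0.9 (453, 255) [ 0.386 -0.579  0.001]
knife 0.79 (365, 153) [ 0.749 -0.26   0.008]
tip upstand 0.61 (228, 206) [0.548 0.229 0.007]
tip tray 0.9 (357, 203) [ 0.547 -0.211  0.144]
tip lid_edge 0.8 (363, 206) [ 0.535 -0.227  0.164]
tip lid_edge 0.51 (228, 205) [0.55  0.228 0.017]
tip cheese_a 0.98 (200, 151) [0.742 0.335 0.03 ]
tip cheese_a 0.89 (278, 251) [0.391 0.047 0.026]
tip cheese_a 0.75 (159, 289) [0.248 0.463 0.02 ]
tip cheese_a 0.69 (224, 233) [0.45  0.237 0.029]
tip cheese_a 0.62 (213, 291) [0.247 0.27  0.025]
tip cheese_a 0.6 (189, 233) [0.447 0.362 0.026]
side [-0.067  0.907  1.087]
cheese_a 0.97 (156, 260) [0.731 0.361 0.026]
cheese_a 0.74 (315, 247) [0.378 0.054 0.022]
cheese_a 0.73 (316, 323) [0.238 0.28  0.024]
cheese_a 0.57 (272, 384) [0.237 0.482 0.022]
cheese_a 0.55 (260, 281) [0.436 0.253 0.028]
upstand 0.84 (222, 262) [0.567 0.259 0.028]
tray 0.79 (308, 181) [ 0.566 -0.214  0.003]
lid 0.59 (310, 154) [ 0.562 -0.209  0.125]
lid_edge 0.84 (304, 158) [ 0.575 -0.193  0.114]
tomme 0.93 (210, 193) [0.769 0.068 0.051]
chevre 0.56 (203, 372) [0.381 0.558 0.044]
knife 0.63 (232, 308) [0.445 0.367 0.027]
knife 0.56 (275, 153) [ 0.748 -0.274  0.011]
```

View pics/top0.png

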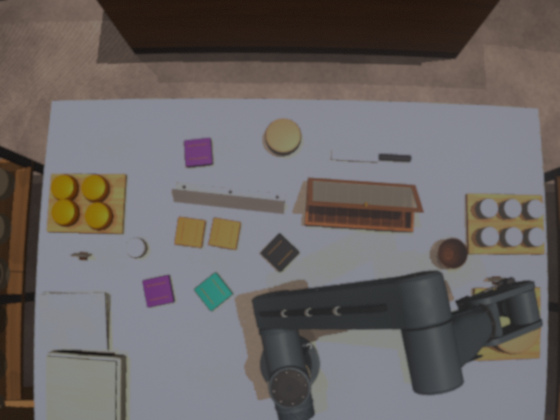

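View pics/side0.png

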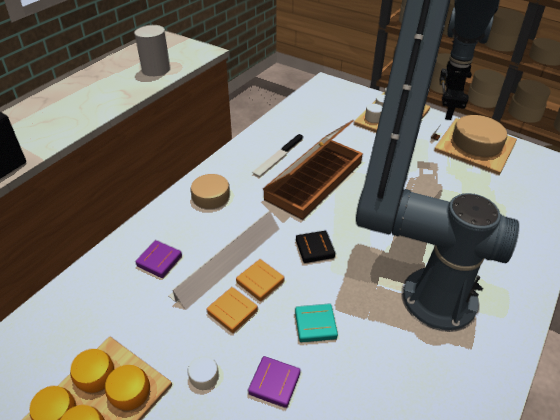

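Top and side views show two ochre cheeses (top px (189,232) and (225,233)) before the upstand (172–285, 185–212). The tray has its half-open lid at (360,204). The black, purple and turquoise squares are look-alikes. Next I measure precisely.

Run:
```python
from h import *
np.set_printoptions(precision=3,suppress=True)
im,d=grab('top');C=cloud('top',d)
im2,d2=grab('side');C2=cloud('side',d2)
for nm,I,CC in [('top',im,C),('side',im2,C2)]:
    hsv=cv2.cvtColor(I,cv2.COLOR_BGR2HSV)
    m=((hsv[...,0]>8)&(hsv[...,0]<25)&(hsv[...,1]>140)&(hsv[...,2]>110)).astype(np.uint8)
    m=cv2.morphologyEx(m,cv2.MORPH_CLOSE,np.ones((3,3)))
    k,l,s,c=cv2.connectedComponentsWithStats(m)
    for i in range(1,k):
        if s[i,4]<200: continue
        v,u=np.where(l==i);P=w(nm,np.c_[u,v],np.ones(len(u)));
        cam=-np.array(cams.calibration(nm)['R']).T@np.array(cams.calibration(nm)['t']).ravel()
        D=P-cam;Q=cam+D*((0.026-cam[2])/D[:,2])[:,None]
        r=cv2.minAreaRect(Q[:,:2].astype(np.float32)*1000)
        print(nm,s[i],np.nanmedian(CC[l==i],axis=0),r)
# upstand cloud
for nm,CC in [('top',C),('side',C2)]:
    X=CC.reshape(-1,3);g=(X[:,2]<1)
    a=X[g&(X[:,0]>.48)&(X[:,0]<.66)&(X[:,1]>-.0)&(X[:,1]<.46)&(X[:,2]>.012)&(X[:,2]<.09)]
    print(nm,'upst',len(a),cv2.minAreaRect((a[:,:2]*1000).astype(np.float32)) if len(a)>5 else 0)
    if len(a)>20:
        h=a[a[:,2]>.045];print('high',len(h),np.polyfit(h[:,1],h[:,0],1),h.min(0),h.max(0))
        A=np.c_[a[:,:2],np.ones(len(a))];print('plane z=',np.linalg.lstsq(A,a[:,2],rcond=None)[0])
    b=X[g&(X[:,0]>.4)&(X[:,0]<.75)&(X[:,1]>-.46)&(X[:,1]<-.0)&(X[:,2]>.03)&(X[:,2]<.25)]
    lo=b[b[:,2]<.05];print('tray rim',len(lo),cv2.minAreaRect((lo[:,:2]*1000).astype(np.float32)))
    hi=b[b[:,2]>.06];
    A=np.c_[hi[:,:2],np.ones(len(hi))];print('lid',len(hi),np.linalg.lstsq(A,hi[:,2],rcond=None)[0],hi.min(0),hi.max(0))
big=cv2.resize(im[165:265,160:460],None,fx=2.6,fy=2.6,interpolation=cv2.INTER_CUBIC);cv2.imwrite('pics/crop.png',big)
```

```text
top [ 51 175  23  50 714] [0.554 0.832 0.076] ((560.8381958007812, 848.7427978515625), (183.04074096679688, 88.78475189208984), 5.023459434509277)
top [ 78 175  27  25 385] [0.604 0.721 0.075] ((606.7738647460938, 734.5783081054688), (91.51770782470703, 100.16410827636719), 11.44872760772705)
top [ 75 202  34  28 449] [0.502 0.703 0.075] ((500.38995361328125, 727.2520751953125), (95.4712905883789, 128.6331329345703), 5.064535617828369)
top [176 219  18  25 293] [0.457 0.382 0.026] ((453.9143371582031, 377.36602783203125), (51.93629837036133, 85.28057861328125), 84.5903549194336)
side [287 121  75  89 503] [ 0.504 -0.212  0.042] ((557.6578369140625, -332.5534973144531), (542.3699951171875, 162.04556274414062), 87.14752197265625)
side [236 260  48  38 964] [0.445 0.243 0.024] ((444.60479736328125, 242.45965576171875), (97.67465209960938, 97.51712036132812), 81.12075805664062)
side [ 207  288   50   42 1108] [0.446 0.367 0.024] ((447.2252502441406, 366.07525634765625), (97.25992584228516, 96.75453186035156), 83.12254333496094)
side [  70  349   81   69 2483] [0.538 0.712 0.073] ((564.85
[... 342 characters left out ...]
88305664)
high 380 [0.097 0.557] [0.553 0.029 0.045] [0.603 0.427 0.068]
plane z= [ 0.195 -0.014 -0.07 ]
tray rim 504 ((604.79248046875, -237.98948669433594), (379.86676025390625, 261.7688293457031), 87.05008697509766)
lid 2836 [-1.075  0.053  0.748] [ 0.518 -0.429  0.06 ] [ 0.644 -0.047  0.174]
side upst 2542 ((528.3138427734375, 230.16566467285156), (402.4364318847656, 121.39351654052734), 85.9839859008789)
high 555 [0.097 0.555] [0.553 0.03  0.045] [0.6   0.426 0.06 ]
plane z= [ 0.213 -0.014 -0.082]
tray rim 729 ((559.9090576171875, -197.26876831054688), (482.8266296386719, 242.68704223632812), 72.79400634765625)
lid 593 [-1.081  0.048  0.744] [ 0.516 -0.429  0.06 ] [ 0.63  -0.042  0.168]
```

View pics/crop.png

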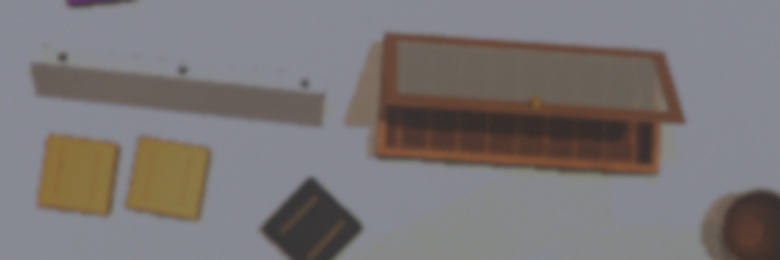

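The crop agrees. Estimates:

| Item | Position | Other |
|---|---|---|
| Upstand | foot ≈ (0.54, 0.23) | yaw ≈ −5.5° |
| Tray | (0.552, −0.237) | yaw ≈ −2.7° |
| Lid | – | about 0.82 rad |
| Cheeses | (0.445, 0.243) and (0.447, 0.366) | – |

The lid comes first.

```bash
python3 - <<'E'
from rig import bot
import numpy as np
s=bot.read_state();print(s['time_s'],s['position'],np.round(s['tcp_rot'],3).tolist(),s['force'],s['opening'])
E
python3 -m handwheel '[[0.02,0.03,0.02,0,0,0],[0.05,0.06,0.02,0,0,0],[0.08,0.1,0.02,0,0,0],[0.1,0.14,0.02,0,0,0],[0.12,0.18,0.02,0,0,0],[0.14,0.22,0.02,0,0,0],[0.16,0.26,0.02,0,0,0],[0.17,0.3,0.02,0,0,0]]' -1
```

```text
1.3 [ 0.24270532 -0.57590746  0.2475199 ] [[0.922, 0.388, -0.0], [0.388, -0.922, 0.0], [-0.0, -0.0, -1.0]] [ 0.11459572 -0.33248477  0.09605285] 0.9991541784190685
time_s: 1.97
position: [0.4077, -0.294, 0.2679]
tcp_rot: [[0.922, 0.388, 0.002], [0.388, -0.922, -0.001], [0.001, 0.002, -1.0]]
force: [1.2, -0.3, -1.0]
opening: 0.477
grasp_force: 0.0
```

```bash
python3 -m handwheel '[[0.01,0.01,-0.02,0,0,-0.05],[0.02,0.02,-0.04,0,0,-0.1],[0.02,0.03,-0.07,0,0,-0.15],[0.02,0.04,-0.1,0,0,-0.2],[0.03,0.04,-0.117,0,0,-0.22],[0.04,0.04,-0.117,0,0,-0.22],[0.05,0.04,-0.117,0,0,-0.22],[0.06,0.04,-0.117,0,0,-0.22]]'
python3 -m handwheel '[[0.01,0,0,0,0,0],[0.02,0,0,0,0,0],[0.03,0,0,0,0,0],[0.04,0,0,0,0,0],[0.05,0,0,0,0,0],[0.06,0,0,0,0,0],[0.07,0,0,0,0,0],[0.075,0,0,0,0,0]]'
```

```text
time_s: 2.63
position: [0.4683, -0.2565, 0.1517]
tcp_rot: [[0.999, -0.04, 0.002], [-0.04, -0.999, -0.002], [0.002, 0.002, -1.0]]
force: [-0.1, 0.1, 1.1]
opening: 0.007
grasp_force: 0.0
time_s: 3.3
position: [0.539, -0.2545, 0.1509]
tcp_rot: [[0.999, -0.04, -0.007], [-0.04, -0.999, 0.002], [-0.007, -0.002, -1.0]]
force: [-8.2, 0.2, 6.5]
opening: 0.008
grasp_force: 4.4
```

```bash
python3 -m handwheel '[[0.008,0,0.008,0,0,0],[0.016,0,0.016,0,0,0],[0.024,0,0.022,0,0,0],[0.032,0,0.028,0,0,0],[0.04,0,0.03,0,0,0],[0.048,0,0.03,0,0,0],[0.056,0,0.03,0,0,0],[0.064,0,0.03,0,0,0]]'
python3 -m handwheel '[[0.007,0,0,0,0,0],[0.014,0,0,0,0,0],[0.02,0,0,0,0,0],[0.026,0,0,0,0,0],[0.032,0,0,0,0,0],[0.038,0,0,0,0,0],[0.044,0,0,0,0,0],[0.048,0,0,0,0,0]]'
python3 -m handwheel '[[-0.02,0,0.01,0,0,0],[-0.04,0,0.03,0,0,0],[-0.06,0,0.06,0,0,0],[-0.08,0,0.1,0,0,0],[-0.1,0.02,0.12,0,0,0],[-0.12,0.06,0.12,0,0,0],[-0.14,0.1,0.12,0,0,0],[-0.16,0.13,0.12,0,0,0]]' 0.2
python3 - <<'E'
from h import *
im,d=grab('top');X=cloud('top',d).reshape(-1,3)
im2,d2=grab('side','side1.png');Y=cloud('side',d2).reshape(-1,3)
for X in (X,Y):
    b=X[(X[:,0]>.5)&(X[:,0]<.72)&(X[:,1]>-.44)&(X[:,1]<-.03)&(X[:,2]>.08)&(X[:,2]<.23)]
    print(len(b),np.median(b,0),b.min(0),b.max(0))
E
```

```text
time_s: 3.97
position: [0.6064, -0.2556, 0.181]
tcp_rot: [[0.999, -0.041, 0.001], [-0.041, -0.999, -0.001], [0.001, 0.001, -1.0]]
force: [-3.4, -1.0, 2.5]
opening: 0.003
grasp_force: 1.7
time_s: 4.63
position: [0.6535, -0.2546, 0.1797]
tcp_rot: [[0.999, -0.041, -0.001], [-0.041, -0.999, 0.002], [-0.001, -0.002, -1.0]]
force: [-4.0, 0.3, -1.4]
opening: 0.004
grasp_force: 1.6
time_s: 5.3
position: [0.4953, -0.1243, 0.3023]
tcp_rot: [[0.999, -0.042, 0.008], [-0.042, -0.999, -0.0], [0.008, 0.0, -1.0]]
force: [0.1, -0.4, -0.9]
opening: 0.526
grasp_force: 0.0
2139 [ 0.66439171 -0.23945981  0.14754225] [ 0.63536704 -0.43205696  0.08005441] [ 0.69334048 -0.05093048  0.20579012]
1728 [ 0.66236348 -0.16246846  0.13511657] [ 0.6320849  -0.40291291  0.0801152 ] [ 0.69003413 -0.04805224  0.19950823]
```

View pics/side1.png

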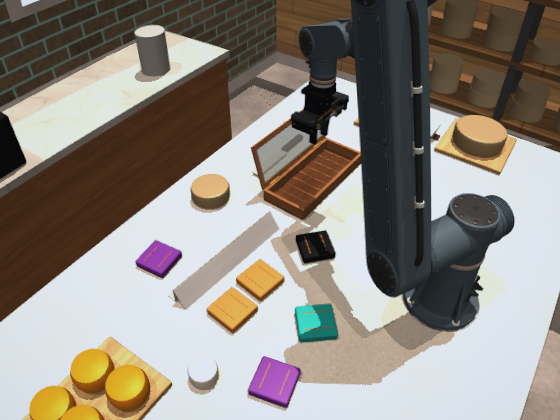

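The lid is past upright, with its edge near px (290,130), and the tray is clear. The cheeses are unmoved. Now I refine the tray and upstand poses.

```bash
cat >> h.py <<'E'
def cheeses(nm='side',zt=.026):
    I,d=grab(nm);CC=cloud(nm,d)
    hsv=cv2.cvtColor(I,cv2.COLOR_BGR2HSV)
    m=((hsv[...,0]>8)&(hsv[...,0]<25)&(hsv[...,1]>140)&(hsv[...,2]>110)).astype(np.uint8)
    ok=(abs(CC[...,2]-.026)<.01)&(CC[...,0]<.6)&(CC[...,0]>.3)&(CC[...,1]>.02)&(CC[...,1]<.5)
    k,l,s,c=cv2.connectedComponentsWithStats((m&ok).astype(np.uint8))
    out=[]
    for i in range(1,k):
        if s[i,4]<200: continue
        r=cv2.minAreaRect(CC[l==i][:,:2].astype(np.float32)*1000);out.append(r);print(nm,s[i,4],r)
    return out
E
python3 - <<'E'
from h import *
np.set_printoptions(precision=3,suppress=True)
cheeses()
for n in ('top','side'):
    im,d=grab(n);X=cloud(n,d).reshape(-1,3);Z=X[:,2]
    b=X[(X[:,0]>.42)&(X[:,0]<.66)&(X[:,1]>-.46)&(X[:,1]<-.0)&(Z>.036)&(Z<.05)]
    near=b[b[:,0]<.52]; 
    print(n,len(b),len(near),np.polyfit(near[:,1],near[:,0],1),near[:,0].min(), np.percentile(b[:,1],[1,99]))
    nu=near[abs(near[:,1]+.24)<.1];print('near wall band x',np.percentile(nu[:,0],[5,50,95]),nu[:,1].mean())
    # upstand face points
    yaw=np.deg2rad(-5.5);e=np.array([np.cos(yaw),np.sin(yaw)])
    u=X[:,:2]@e;g=(X[:,1]>.06)&(X[:,1]<.40)&(u>.49)&(u<.58)&(Z>.012)&(Z<.05)
    print('upst',g.sum(),'foot u=',np.median(u[g]-Z[g]/np.tan(np.deg2rad(55))),np.polyfit(u[g],Z[g],1))
E
```

```text
side 973 ((447.5960388183594, 239.40097045898438), (100.52896881103516, 101.24169158935547), 81.6939468383789)
side 1119 ((449.1814270019531, 365.37774658203125), (98.73171997070312, 99.7452621459961), 84.4659652709961)
top 697 257 [0.009 0.482] 0.46567216105331405 [-0.426 -0.05 ]
near wall band x [0.472 0.478 0.487] -0.2448647575570974
upst 892 foot u= 0.518473173534448 [ 0.944 -0.48 ]
side 938 335 [0.024 0.487] 0.4638487571848674 [-0.428 -0.044]
near wall band x [0.468 0.475 0.483] -0.2359900927400245
upst 1584 foot u= 0.5178609357029633 [ 1.237 -0.636]
```

```bash
python3 -m handwheel '[[-0.01,0.03,0,0,-0.02,-0.003],[-0.02,0.06,0,0,-0.04,-0.006],[-0.04,0.1,0,0,-0.06,-0.01],[-0.05,0.14,-0.02,0,-0.08,-0.015],[-0.07,0.18,-0.05,0,-0.1,-0.02],[-0.085,0.22,-0.08,0,-0.12,-0.025],[-0.1,0.25,-0.1,0,-0.131,-0.027],[-0.11,0.28,-0.13,0,-0.131,-0.027]]' 0.38
python3 -m handwheel '[[-0.01,0.03,0,0,0,0],[-0.02,0.06,0,0,0,0],[-0.025,0.08,0,0,0,0],[-0.025,0.093,0,0,0,0],[-0.025,0.093,-0.02,0,0,0],[-0.025,0.093,-0.04,0,0,0],[-0.025,0.093,-0.06,0,0,0],[-0.025,0.093,-0.06,0,0,0]]'
```

```text
time_s: 6.22
position: [0.3924, 0.1351, 0.1886]
tcp_rot: [[0.96, -0.095, 0.264], [-0.097, -0.995, -0.006], [0.263, -0.02, -0.965]]
force: [0.1, 0.2, 0.3]
opening: 0.69
grasp_force: 0.0
time_s: 6.88
position: [0.3677, 0.2271, 0.1257]
tcp_rot: [[0.962, -0.094, 0.256], [-0.095, -0.995, -0.008], [0.255, -0.017, -0.967]]
force: [-0.2, -0.3, -0.3]
opening: 0.689
grasp_force: 0.0
```

```bash
python3 -c "
from h import *
cheeses('side');cheeses('top')"
python3 -m handwheel '[[-0.004,0.01,-0.01,0,0,0],[-0.008,0.021,-0.02,0,0,0],[-0.008,0.021,-0.035,0,0,0],[-0.008,0.021,-0.05,0,0,0],[-0.008,0.021,-0.065,0,0,0],[-0.008,0.021,-0.08,0,0,0],[-0.008,0.021,-0.095,0,0,0],[-0.008,0.021,-0.095,0,0,0]]'
```

```text
side 739 ((448.0655517578125, 247.41140747070312), (86.19927978515625, 101.45652770996094), 78.69416046142578)
side 1121 ((448.68170166015625, 364.6615295410156), (98.63806915283203, 97.3336181640625), 84.1670150756836)
top 510 ((450.5921325683594, 360.2628479003906), (89.98760223388672, 89.32511901855469), 83.05705261230469)
top 234 ((447.3170471191406, 237.5855712890625), (87.41947937011719, 86.41974639892578), 80.665771484375)
time_s: 7.65
position: [0.3734, 0.2533, 0.0485]
tcp_rot: [[0.968, -0.092, 0.234], [-0.094, -0.996, -0.002], [0.233, -0.02, -0.972]]
force: [1.1, 0.5, -0.6]
opening: 0.693
grasp_force: 0.0
```

```bash
python3 -m handwheel '[[0,0,0,0,0.01,0],[0,0,0,0,0.02,0],[0,0,0,0,0.03,0],[0,0,0,0,0.03,0],[0,0,-0.01,0,0.03,0],[0,0,-0.018,0,0.03,0],[0,0,-0.018,0,0.03,0],[0,0,-0.018,0,0.03,0]]'; python3 -c "
from rig import bot
s=bot.read_state();print(s['joint_positions'],s['position'])"
```

```text
time_s: 8.32
position: [0.3703, 0.2525, 0.031]
tcp_rot: [[0.981, -0.091, 0.172], [-0.092, -0.996, -0.003], [0.172, -0.013, -0.985]]
force: [0.3, 0.1, -0.5]
opening: 0.692
grasp_force: 0.0
[ 22.47182724  41.40739331 121.57711118 -26.51924531   8.83637096
 143.70042014] [0.37027825 0.25246508 0.03098973]
```

```bash
python3 -m handwheel '[[0.01,-0.002,0,0,0,0],[0.02,-0.003,0,0,0,0],[0.03,-0.004,0,0,0,0],[0.04,-0.005,0,0,0,0],[0.05,-0.006,0,0,0,0],[0.06,-0.007,0,0,0,0],[0.07,-0.008,0,0,0,0],[0.075,-0.009,0,0,0,0]]'
python3 -m handwheel '[[0.005,0,0,0,0,0],[0.01,-0.001,0,0,0,0],[0.015,-0.001,0,0,0,0],[0.02,-0.002,0,0,0,0],[0.025,-0.002,0,0,0,0],[0.03,-0.003,0,0,0,0],[0.035,-0.003,0,0,0,0],[0.04,-0.004,0,0,0,0]]'
```

```text
time_s: 8.98
position: [0.4428, 0.2426, 0.0307]
tcp_rot: [[0.982, -0.092, 0.166], [-0.092, -0.996, -0.005], [0.166, -0.01, -0.986]]
force: [-5.1, 0.9, -0.3]
opening: 0.687
grasp_force: 2.7
time_s: 9.65
position: [0.4865, 0.2397, 0.0308]
tcp_rot: [[0.981, -0.091, 0.173], [-0.092, -0.996, -0.003], [0.173, -0.013, -0.985]]
force: [-1.0, 0.5, -1.3]
opening: 0.687
grasp_force: 1.0
```

```bash
python3 -c "
from h import *
im,d=grab('side','side2.png');cv2.imwrite('pics/c2.png',cv2.resize(im[180:340,150:380],None,fx=3,fy=3))"
```

```text
(no output)
```

View pics/c2.png

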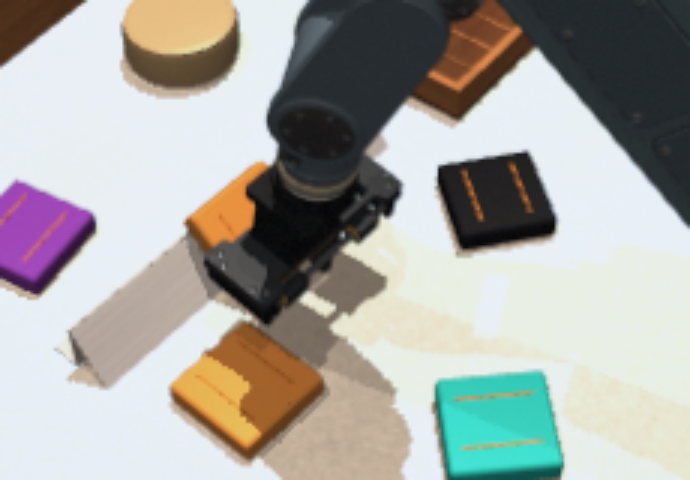

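The cheese is climbing the upstand behind the gripper (crop px ~(230,210)). I continue pushing it home.

```bash
python3 -m handwheel '[[0.003,0,0,0,0,0],[0.006,0,0,0,0,0],[0.009,-0.001,0,0,0,0],[0.012,-0.001,0,0,0,0],[0.014,-0.001,0,0,0,0],[0.016,-0.002,0,0,0,0],[0.018,-0.002,0,0,0,0],[0.018,-0.002,0,0,0,0]]'
python3 -m handwheel '[[0.001,0,0,0,0,0],[0.002,0,0,0,0,0],[0.003,0,0,0,0,0],[0.004,0,0,0,0,0],[0.005,0,0,0,0,0],[0.006,0,0,0,0,0],[0.006,0,0,0,0,0],[0.006,0,0,0,0,0]]'
```

```text
time_s: 10.37
position: [0.5035, 0.2374, 0.0305]
tcp_rot: [[0.981, -0.091, 0.172], [-0.092, -0.996, -0.003], [0.171, -0.013, -0.985]]
force: [-1.0, 0.3, -1.6]
opening: 0.692
grasp_force: 0.8
time_s: 11.03
position: [0.5088, 0.2374, 0.0304]
tcp_rot: [[0.981, -0.091, 0.171], [-0.092, -0.996, -0.003], [0.17, -0.012, -0.985]]
force: [-2.3, 0.0, -1.8]
opening: 0.688
grasp_force: 1.3
```

```bash
python3 -m handwheel '[[0.001,0,0,0,0,0],[0.002,0,0,0,0,0],[0.003,0,0,0,0,0],[0.004,0,0,0,0,0],[0.004,0,0,0,0,0],[0.004,0,0,0,0,0],[0.004,0,0,0,0,0],[0.004,0,0,0,0,0]]'
python3 -c "
from h import *
np.set_printoptions(precision=3,suppress=True)
yaw=np.deg2rad(-5.5);e=np.array([np.cos(yaw),np.sin(yaw)]);f=np.array([-e[1],e[0]])
for n in('top','side'):
    im,d=grab(n);C=cloud(n,d).reshape(-1,3);u=C[:,:2]@e-.518;v=C[:,:2]@f
    hsv=cv2.cvtColor(im,cv2.COLOR_BGR2HSV).reshape(-1,3);o=(hsv[:,0]>8)&(hsv[:,0]<25)&(hsv[:,1]>130)
    g=o&(v>.2)&(v<.36)&(u>-.03)&(u<.08)&(C[:,2]>.03)&(C[:,2]<.12)
    print(n,g.sum(),v[g].min(),v[g].max(),'n',np.percentile(-np.sin(.96)*u[g]+np.cos(.96)*C[g,2],[10,50,90]),'s',np.percentile(np.cos(.96)*u[g]+np.sin(.96)*C[g,2],[2,50,98]),'zmax',C[g,2].max(),np.polyfit(u[g],C[g,2],1))
"
```

```text
time_s: 11.7
position: [0.5094, 0.2372, 0.03]
tcp_rot: [[0.982, -0.091, 0.164], [-0.092, -0.996, -0.005], [0.164, -0.01, -0.986]]
force: [-8.0, 1.7, 3.0]
opening: 0.692
grasp_force: 4.0
top 388 0.23498068227416766 0.3269500677715118 n [0.014 0.025 0.028] s [0.042 0.083 0.104] zmax 0.10192140317561404 [0.949 0.053]
side 259 0.238551710849522 0.3336788879735746 n [0.013 0.024 0.029] s [0.064 0.086 0.098] zmax 0.10406111124585779 [0.441 0.069]
```

```bash
python3 -m handwheel '[[-0.003,0,0,0,0,0],[-0.008,0.001,0,0,0,0],[-0.015,0.001,0,0,0,0],[-0.025,0.002,0,0,0,0],[-0.035,0.003,0,0,0,0],[-0.045,0.004,0,0,0,0],[-0.055,0.005,0,0,0,0],[-0.065,0.006,0,0,0,0]]'
python3 -m handwheel '[[0,0,0.02,0,0,0],[0,0,0.05,0,0,0],[0,0,0.085,0,0,0],[0,0,0.12,0,0,0],[0,0,0.155,0,0,0],[0,0,0.19,0,0,0],[0,0,0.22,0,0,0],[0,0,0.22,0,0,0]]' 0.2
cat >> h.py <<'E'
from scipy.spatial.transform import Rotation as Ro
def toolR(yaw,tilt):
    "closing line in the vertical plane at heading yaw; tilt>0: fingers point back (to -heading)"
    y,t=np.deg2rad(yaw),np.deg2rad(tilt);e=np.array([np.cos(y),np.sin(y),0]);f=np.array([-e[1],e[0],0]);k=np.array([0,0,1.])
    z=-np.sin(t)*e-np.cos(t)*k
    return np.c_[f,np.cross(z,f),z]
def go(p,R=None):
    s=bot.read_state();print('now',np.round(s['position'],4),'q',np.round(s['joint_positions'],1),'f',np.round(s['force'],1))
    if R is not None: print('turn/2rad',np.round((Ro.from_matrix(R)*Ro.from_matrix(np.array(s['tcp_rot'])).inv()).as_rotvec()/2,4))
    print('shift',np.round(np.array(p)-s['position'],4))
def lean(v0,v1):
    yaw=np.deg2rad(-5.5);e=np.array([np.cos(yaw),np.sin(yaw)]);f=np.array([-e[1],e[0]])
    for n in('top','side'):
        im,d=grab(n);C=cloud(n,d).reshape(-1,3);u=C[:,:2]@e-.518;v=C[:,:2]@f
        hsv=cv2.cvtColor(im,cv2.COLOR_BGR2HSV).reshape(-1,3);o=(hsv[:,0]>8)&(hsv[:,0]<25)&(hsv[:,1]>130)
        g=o&(v>v0)&(v<v1)&(u>-.03)&(u<.08)&(C[:,2]>.018)&(C[:,2]<.12)
        print(n,g.sum(),'v',np.round(np.percentile(v[g],[1,99]),3),'n',np.round(np.percentile(-np.sin(.96)*u[g]+np.cos(.96)*C[g,2],[10,50,90]),3),'s',np.round(np.percentile(np.cos(.96)*u[g]+np.sin(.96)*C[g,2],[2,50,98]),3))
E
python3 -c "
from h import *
lean(.2,.36);cheeses('side')
go([.635,.2242,.155],toolR(-5.5,35))"
```

```text
time_s: 12.47
position: [0.4468, 0.2436, 0.0306]
tcp_rot: [[0.981, -0.091, 0.171], [-0.092, -0.996, -0.003], [0.171, -0.013, -0.985]]
force: [-0.8, 0.4, -0.7]
opening: 0.688
grasp_force: 0.0
time_s: 13.13
position: [0.4508, 0.2448, 0.2567]
tcp_rot: [[0.979, -0.09, 0.184], [-0.092, -0.996, 0.001], [0.183, -0.018, -0.983]]
force: [0.1, -0.8, 0.0]
opening: 0.605
grasp_force: 0.0
top 546 v [0.236 0.326] n [0.017 0.025 0.029] s [0.015 0.068 0.103]
side 1075 v [0.236 0.334] n [0.02  0.026 0.029] s [0.006 0.054 0.097]
side 220 ((529.3375854492188, 234.7816619873047), (96.4535140991211, 19.13945960998535), 85.08870697021484)
side 1111 ((448.6405334472656, 364.0502014160156), (98.94609069824219, 96.88134765625), 82.4670639038086)
now [0.4468 0.2433 0.2501] q [ 17.7  18.3 104.   -4.2  48.4 115.6] f [-0.6  0.1 -0.4]
turn/2rad [0.1977 0.2833 0.7819]
shift [ 0.1882 -0.0191 -0.0951]
```

Cheese 1 leans home (normal offset 26 mm, top at s≈100 mm). Now I reorient the gripper for the grasp.

```bash
python3 -m handwheel '[[0.02,0,0.01,0.014,0.02,0.056],[0.04,0,0.02,0.028,0.04,0.112],[0.06,0,0.03,0.042,0.06,0.168],[0.08,-0.005,0.03,0.056,0.081,0.223],[0.1,-0.01,0.03,0.07,0.101,0.279],[0.12,-0.01,0.03,0.085,0.121,0.335],[0.14,-0.015,0.03,0.099,0.142,0.391],[0.16,-0.02,0.03,0.113,0.162,0.447]]' 0.3
python3 -c "
from h import *
go([.635,.2242,.155],toolR(-5.5,35))"
```

```text
time_s: 13.95
position: [0.6077, 0.2226, 0.2774]
tcp_rot: [[0.698, 0.664, -0.268], [0.714, -0.673, 0.19], [-0.054, -0.324, -0.944]]
force: [-0.3, 0.7, -0.2]
opening: 0.652
grasp_force: 0.0
now [0.6077 0.2226 0.2774] q [ 4.8 35.8 68.7 12.3 90.4 48.2] f [-0.3  0.7 -0.2]
turn/2rad [0.085  0.1177 0.3327]
shift [ 0.0273  0.0016 -0.1224]
```

```bash
python3 -m handwheel '[[0.004,0,0,0.014,0.02,0.056],[0.008,0,0,0.028,0.04,0.112],[0.014,0,0,0.042,0.06,0.168],[0.02,0,0,0.056,0.081,0.223],[0.024,0,-0.02,0.07,0.1,0.28],[0.027,0.001,-0.05,0.085,0.118,0.333],[0.027,0.0016,-0.07,0.085,0.118,0.333],[0.027,0.0016,-0.07,0.085,0.118,0.333]]' 0.3
python3 -c "
from h import *
go([.635,.2242,.155],toolR(-5.5,35))
go([.5893,.2286,.0894],toolR(-5.5,35));lean(.2,.36)"
```

```text
time_s: 14.62
position: [0.6314, 0.2248, 0.201]
tcp_rot: [[0.101, 0.809, -0.579], [0.995, -0.083, 0.057], [-0.002, -0.582, -0.813]]
force: [-1.3, -0.7, -1.2]
opening: 0.652
grasp_force: 0.0
now [0.6314 0.2248 0.201 ] q [  7.   51.9  52.6   7.8 110.3  13.2] f [-1.3 -0.7 -1.2]
turn/2rad [ 0.0004 -0.0053  0.0025]
shift [ 0.0036 -0.0006 -0.046 ]
now [0.6314 0.2248 0.201 ] q [  7.   51.9  52.6   7.8 110.3  13.2] f [-1.3 -0.7 -1.2]
turn/2rad [ 0.0004 -0.0053  0.0025]
shift [-0.0421  0.0038 -0.1116]Traceback (most recent call last):
  File "<string>", line 4, in <module>
    go([.5893,.2286,.0894],toolR(-5.5,35));lean(.2,.36)
                                           ~~~~^^^^^^^^
  File "h.py", line 46, in lean
    print(n,g.sum(),'v',np.round(np.percentile(v[g],[1,99]),3),'n',np.round(np.percentile(-np.sin(.96)*u[g]+np.cos(.96)*C[g,2],[10,50,90]),3),'s',np.round(np.percentile(np.cos(.96)*u[g]+np.sin(.96)*C[g,2],[2,50,98]),3))
                                 ~~~~~~~~~~~~~^^^^^^^^^^^^^
    return _quantile_unchecked(
        a, q, axis, out, overwrite_input, method, keepdims, weights)
    return _ureduce(a,
                    func=_quantile_ureduce_func,
    ...<5 lines>...
                    overwrite_input=overwrite_input,
                    method=method)
    r = func(a, **kwargs)
    result = _quantile(arr,
                       quantiles=q,
    ...<2 lines>...
                       out=out,
                       weights=wgt)
    slices_having_nans = np.isnan(arr[-1, ...])
                                  ~~~^^^^^^^^^
IndexError: index -1 is out of bounds for axis 0 with size 0
```

```bash
python3 -m handwheel '[[0.001,0,-0.01,0,-0.005,0.002],[0.002,0,-0.02,0,-0.005,0.002],[0.003,-0.0005,-0.035,0,-0.005,0.002],[0.0036,-0.0006,-0.046,0,-0.005,0.002],[0.0036,-0.0006,-0.046,0,-0.005,0.002],[-0.004,0,-0.057,0,-0.005,0.002],[-0.012,0.001,-0.068,0,-0.005,0.002],[-0.02,0.0017,-0.08,0,-0.005,0.002]]'
python3 -c "
from h import *
go([.5893,.2286,.0894],toolR(-5.5,35))
im,d=grab('side');cv2.imwrite('pics/c3.png',cv2.resize(im[180:340,150:380],None,fx=3,fy=3))"
```

```text
time_s: 15.33
position: [0.6151, 0.2267, 0.1307]
tcp_rot: [[0.097, 0.825, -0.557], [0.995, -0.078, 0.058], [0.004, -0.56, -0.828]]
force: [0.6, -1.4, -0.3]
opening: 0.65
grasp_force: 0.0
now [0.6151 0.2267 0.1307] q [  7.3  53.9  58.9   7.5 100.4  11.9] f [ 0.6 -1.4 -0.3]
turn/2rad [-0.0014  0.0083  0.0007]
shift [-0.0258  0.0019 -0.0413]
```

View pics/c3.png

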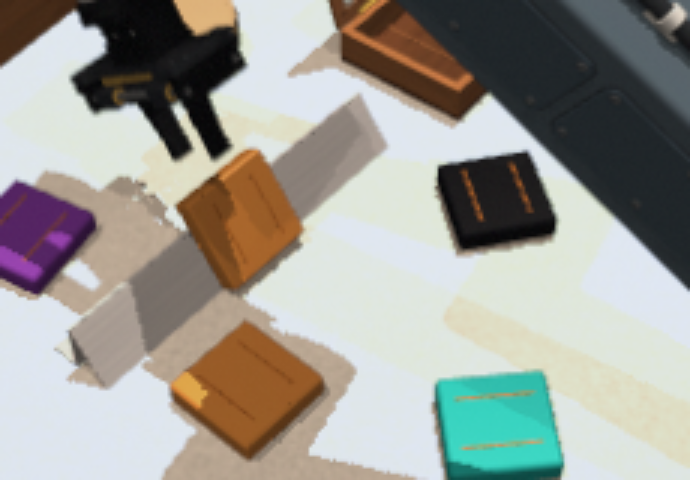

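The fingers straddle the top edge (crop px ~(215,155)). I descend and close.

```bash
python3 -m handwheel '[[-0.004,0,-0.006,0,0.004,0],[-0.008,0.001,-0.012,0,0.006,0],[-0.012,0.001,-0.018,0,0.006,0],[-0.016,0.001,-0.025,0,0.006,0],[-0.02,0.0015,-0.031,0,0.006,0],[-0.024,0.002,-0.037,0,0.006,0],[-0.026,0.002,-0.041,0,0.006,0],[-0.026,0.002,-0.041,0,0.006,0]]'
python3 -c "
from h import *
go([.5893,.2286,.0894],toolR(-5.5,35))"
python3 -m handwheel '[[0,0,0,0,0,0],[0,0,0,0,0,0],[0,0,0,0,0,0],[0,0,0,0,0,0],[0,0,0,0,0,0],[0,0,0,0,0,0],[0,0,0,0,0,0],[0,0,0,0,0,0]]' -1
```

```text
time_s: 16.05
position: [0.5878, 0.2287, 0.0885]
tcp_rot: [[0.097, 0.816, -0.57], [0.995, -0.078, 0.057], [0.002, -0.573, -0.82]]
force: [-1.2, 0.6, 0.0]
opening: 0.65
grasp_force: 0.0
now [0.5878 0.2287 0.0885] q [ 7.7 55.3 63.9  7.7 95.  11.5] f [-1.2  0.6  0. ]
turn/2rad [-0.0011  0.0004  0.0004]
shift [ 0.0015 -0.0001  0.0009]
time_s: 16.72
position: [0.5892, 0.2287, 0.0896]
tcp_rot: [[0.097, 0.817, -0.568], [0.995, -0.078, 0.058], [0.003, -0.571, -0.821]]
force: [0.3, 0.3, -0.4]
opening: 0.296
grasp_force: 30.0
```

```bash
python3 -m handwheel '[[0,0,0.004,0,0,0],[0,0,0.012,0,0,0],[0,0,0.025,0,0,0],[0,0,0.045,0,0,0],[0,0,0.065,0,0,0],[0,0,0.09,0,0,0],[0,0,0.11,0,0,0],[0,0,0.13,0,0,0]]'
python3 -c "
from h import *
go([.5404,-.3015,.198],toolR(-2.7,-38))
print(bot.read_state()['grasp_force'])"
```

```text
time_s: 17.38
position: [0.5892, 0.2288, 0.2219]
tcp_rot: [[0.097, 0.818, -0.567], [0.995, -0.078, 0.058], [0.003, -0.57, -0.822]]
force: [0.2, -0.2, -3.7]
opening: 0.296
grasp_force: 30.0
now [0.5892 0.2288 0.2219] q [  7.7  46.8  60.3   8.  106.7  13.1] f [ 0.2 -0.2 -3.7]
turn/2rad [-0.047  -0.6329  0.0204]
shift [-0.0488 -0.5303 -0.0239]
29.99750553164631
```

```bash
python3 -m handwheel '[[0,-0.015,0,-0.002,-0.03,0.001],[0,-0.04,0.005,-0.005,-0.07,0.002],[-0.005,-0.07,0.01,-0.008,-0.11,0.004],[-0.01,-0.1,0.02,-0.011,-0.15,0.005],[-0.015,-0.13,0.02,-0.014,-0.19,0.006],[-0.02,-0.165,0.02,-0.017,-0.23,0.008],[-0.02,-0.2,0.02,-0.02,-0.27,0.009],[-0.025,-0.235,0.02,-0.023,-0.31,0.01]]'
python3 -m handwheel '[[0,-0.035,0,-0.002,-0.04,0.001],[-0.005,-0.07,0,-0.005,-0.08,0.002],[-0.01,-0.105,0,-0.008,-0.12,0.004],[-0.01,-0.14,0,-0.011,-0.16,0.005],[-0.015,-0.175,0,-0.014,-0.2,0.006],[-0.02,-0.205,0,-0.017,-0.24,0.008],[-0.02,-0.235,0,-0.02,-0.28,0.009],[-0.025,-0.265,0,-0.023,-0.32,0.01]]'
python3 -c "
from h import *
go([.5404,-.3015,.198],toolR(-2.7,-38))
im,d=grab('side');cv2.imwrite('pics/c4.png',cv2.resize(im[80:260,180:440],None,fx=3,fy=3))"
```

```text
time_s: 18.05
position: [0.564, -0.0075, 0.2414]
tcp_rot: [[0.072, 0.997, 0.02], [0.997, -0.072, 0.008], [0.009, 0.02, -1.0]]
force: [2.0, -0.6, -2.7]
opening: 0.3
grasp_force: 30.0
time_s: 18.72
position: [0.5436, -0.2378, 0.2399]
tcp_rot: [[0.041, 0.833, 0.552], [0.999, -0.043, -0.009], [0.016, 0.552, -0.834]]
force: [0.6, 0.5, -3.3]
opening: 0.295
grasp_force: 30.0
now [ 0.5436 -0.2378  0.2399] q [-45.3  22.2 109.2  46.6  32.  -79.4] f [ 0.6  0.5 -3.3]
turn/2rad [-0.0096 -0.039  -0.0035]
shift [-0.0032 -0.0637 -0.0419]
```

View pics/c4.png

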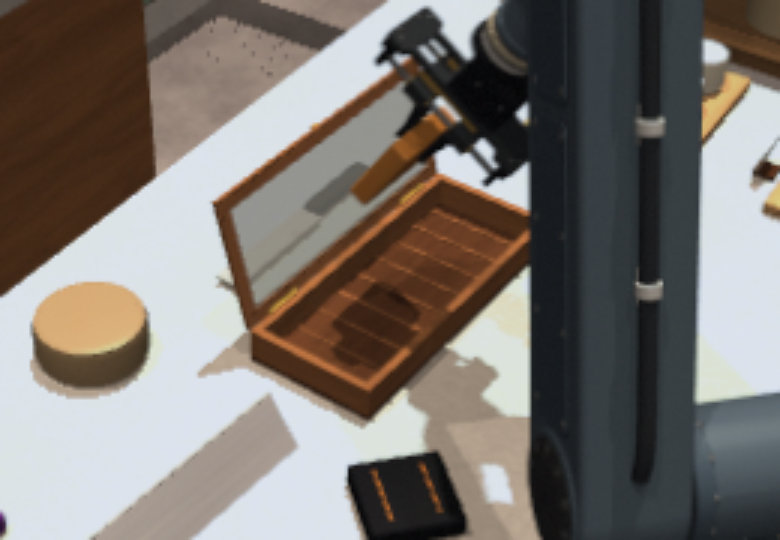

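The held cheese hangs ochre side toward the robot and down above the tray (crop px ~(400,155)), with the grip firm. I move to the slot and lower.

```bash
python3 -m handwheel '[[0,-0.015,0,-0.003,-0.01,-0.001],[0,-0.03,0,-0.006,-0.02,-0.002],[-0.001,-0.045,0,-0.01,-0.03,-0.003],[-0.003,-0.063,0,-0.01,-0.039,-0.0035],[-0.003,-0.064,-0.01,-0.01,-0.039,-0.0035],[-0.003,-0.064,-0.03,-0.01,-0.039,-0.0035],[-0.003,-0.064,-0.05,-0.01,-0.039,-0.0035],[-0.003,-0.064,-0.07,-0.01,-0.039,-0.0035]]'
python3 -c "
from h import *
go([.5404,-.3015,.098],toolR(-2.7,-38))"
```

```text
time_s: 19.43
position: [0.5414, -0.3003, 0.1692]
tcp_rot: [[0.046, 0.789, 0.613], [0.999, -0.036, -0.029], [-0.001, 0.614, -0.789]]
force: [0.9, 0.5, -2.2]
opening: 0.295
grasp_force: 30.0
now [ 0.5414 -0.3003  0.1692] q [ -52.    32.2  110.8   71.5   29.4 -111.6] f [ 0.9  0.5 -2.2]
turn/2rad [ 0.0005 -0.0011 -0.0006]
shift [-0.001  -0.0012 -0.0712]
```

```bash
python3 -m handwheel '[[0,0,-0.01,0,0,0],[0,0,-0.02,0,0,0],[0,0,-0.03,0,0,0],[0,0,-0.04,0,0,0],[0,0,-0.05,0,0,0],[0,0,-0.06,0,0,0],[0,0,-0.067,0,0,0],[0,0,-0.067,0,0,0]]'
python3 -c "
from h import *
go([.5404,-.3015,.098],toolR(-2.7,-38))"
```

```text
time_s: 20.1
position: [0.5412, -0.3, 0.101]
tcp_rot: [[0.047, 0.79, 0.612], [0.999, -0.037, -0.028], [0.001, 0.612, -0.791]]
force: [-0.4, 0.7, -3.5]
opening: 0.297
grasp_force: 30.0
now [ 0.5412 -0.3     0.101 ] q [ -51.9   40.2  112.5   89.    27.7 -131.4] f [-0.4  0.7 -3.5]
turn/2rad [-0.0006 -0.0022 -0.0003]
shift [-0.0008 -0.0015 -0.003 ]
```

```bash
python3 -m handwheel '[[0,0,-0.001,0,0,0],[0,0,-0.002,0,0,0],[0,0,-0.003,0,0,0],[0,0,-0.004,0,0,0],[0,0,-0.005,0,0,0],[0,0,-0.005,0,0,0],[0,0,-0.005,0,0,0],[0,0,-0.005,0,0,0]]'
python3 -m handwheel '[[0,0,0,0,0,0],[0,0,0,0,0,0],[0,0,0,0,0,0],[0,0,0,0,0,0],[0,0,0,0,0,0],[0,0,0,0,0,0],[-0.003,0,0.004,0,0,0],[-0.006,0,0.008,0,0,0]]' -0.1
python3 -m handwheel '[[-0.006,0,0.008,0,0,0],[-0.012,0,0.016,0,0,0],[-0.019,0.001,0.025,0,0,0],[-0.025,0.001,0.032,0,0,0],[-0.031,0.001,0.04,0,0,0],[-0.037,0.002,0.048,0,0,0],[-0.043,0.002,0.056,0,0,0],[-0.049,0.002,0.064,0,0,0]]'
python3 -c "
from h import *
for n in('top','side'):
    im,d=grab(n);cv2.imwrite('pics/%s5.png'%n,im)
cv2.imwrite('pics/c5.png',cv2.resize(im[80:260,180:440],None,fx=3,fy=3))"
```

```text
time_s: 20.77
position: [0.5411, -0.3004, 0.0965]
tcp_rot: [[0.047, 0.79, 0.612], [0.999, -0.037, -0.029], [0.0, 0.612, -0.791]]
force: [-0.7, -1.4, -2.6]
opening: 0.291
grasp_force: 30.0
time_s: 21.43
position: [0.5349, -0.3003, 0.1045]
tcp_rot: [[0.047, 0.79, 0.612], [0.999, -0.037, -0.029], [0.0, 0.612, -0.791]]
force: [-0.7, 0.4, -0.6]
opening: 0.449
grasp_force: 0.3
time_s: 22.1
position: [0.4857, -0.2984, 0.1694]
tcp_rot: [[0.047, 0.789, 0.612], [0.999, -0.037, -0.029], [-0.0, 0.613, -0.79]]
force: [0.5, 0.5, 0.2]
opening: 0.451
grasp_force: 0.0
```

View pics/c5.png

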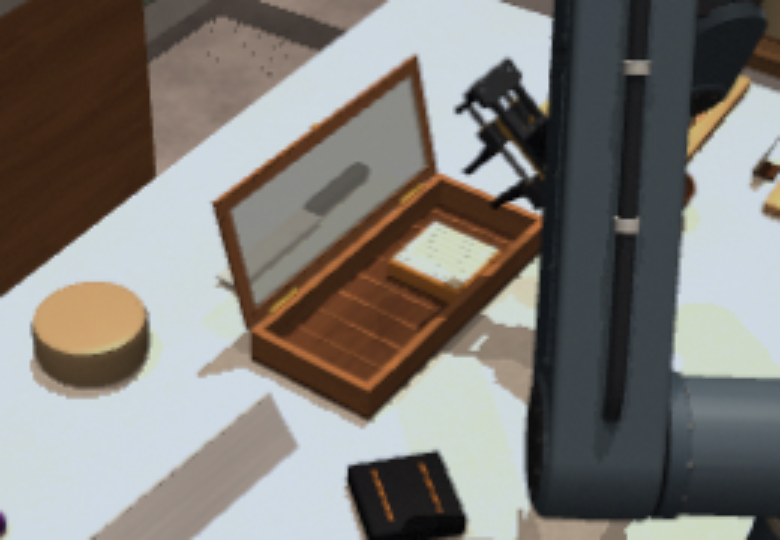

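Cheese 1 lies flat, pale side up, in the tray (crop px (445,255)). Cheese 2 is next.

```bash
python3 -m handwheel '[[-0.01,0.01,0.02,0,0.03,0],[-0.02,0.03,0.04,0,0.06,0],[-0.03,0.06,0.06,0,0.1,0],[-0.03,0.09,0.08,0,0.15,0],[-0.03,0.13,0.08,0,0.2,0],[-0.03,0.17,0.08,0,0.25,0],[-0.03,0.21,0.08,0,0.28,0],[-0.03,0.25,0.08,0,0.3,0]]' 0.38
cat >> h.py <<'E'
def pushR(yaw,t):
    y,t=np.deg2rad(yaw),np.deg2rad(t);e=np.array([np.cos(y),np.sin(y),0]);f=np.array([-e[1],e[0],0]);k=np.array([0,0,1.])
    z=np.sin(t)*e-np.cos(t)*k
    return np.c_[np.cross(f,z),f,z]
E
python3 -c "
from h import *
go([.3624,.3728,.15],pushR(-5.5,10));cheeses('side')"
```

```text
time_s: 22.87
position: [0.4616, -0.1423, 0.2376]
tcp_rot: [[0.033, 0.983, 0.183], [0.999, -0.033, -0.007], [-0.001, 0.183, -0.983]]
force: [-0.1, -0.1, -0.5]
opening: 0.689
grasp_force: 0.0
now [ 0.4616 -0.1423  0.2376] q [-33.7  16.9 109.3   7.8  45.  -36.9] f [-0.1 -0.1 -0.5]
turn/2rad [-0.1379  0.0128  0.7417]
shift [-0.0992  0.5151 -0.0876]
side 1113 ((448.5018310546875, 364.3687744140625), (98.02094268798828, 96.99853515625), 82.37731170654297)
```

```bash
python3 -m handwheel '[[-0.005,0.035,0,-0.01,0,0.055],[-0.01,0.07,0,-0.02,0,0.11],[-0.02,0.105,0,-0.03,0,0.165],[-0.03,0.14,0,-0.04,0,0.22],[-0.04,0.175,0,-0.05,0,0.275],[-0.05,0.21,0,-0.06,0,0.33],[-0.055,0.245,0,-0.07,0,0.385],[-0.06,0.28,0,-0.08,0,0.44]]'
python3 -m handwheel '[[-0.005,0.03,0,-0.01,0,0.055],[-0.01,0.06,0,-0.02,0,0.11],[-0.015,0.095,0,-0.03,0,0.165],[-0.02,0.13,0,-0.04,0,0.22],[-0.025,0.165,0,-0.05,0,0.275],[-0.03,0.2,-0.02,-0.055,0,0.3],[-0.035,0.22,-0.04,-0.055,0,0.3],[-0.039,0.235,-0.06,-0.055,0,0.3]]'
python3 -c "
from h import *
go([.3624,.3728,.031],pushR(-5.5,10));cheeses('side')"
```

```text
time_s: 23.58
position: [0.4008, 0.1392, 0.2367]
tcp_rot: [[-0.751, 0.634, 0.186], [0.645, 0.764, 0.003], [-0.14, 0.122, -0.983]]
force: [0.9, -0.9, -1.1]
opening: 0.693
grasp_force: 0.0
time_s: 24.25
position: [0.3624, 0.3753, 0.1762]
tcp_rot: [[-0.978, 0.091, 0.185], [0.094, 0.995, 0.008], [-0.183, 0.025, -0.983]]
force: [-0.2, -0.2, -0.2]
opening: 0.688
grasp_force: 0.0
now [0.3624 0.3753 0.1762] q [ 37.   26.4 106.2  -9.6  39.  -40.6] f [-0.2 -0.2 -0.2]
turn/2rad [-0.012   0.0061 -0.0021]
shift [-0.     -0.0025 -0.1452]
side 690 ((449.3966064453125, 366.7310791015625), (94.85739135742188, 98.90229797363281), 83.91426849365234)
```

Cheese 2 is unmoved. Now I descend and push as before, to u ≈ 0.488 (+0.163 along u).

```bash
python3 -m handwheel '[[0,-0.001,-0.02,-0.006,0.003,-0.001],[0,-0.0025,-0.04,-0.012,0.006,-0.002],[0,-0.0025,-0.06,-0.012,0.006,-0.002],[0,-0.0025,-0.08,-0.012,0.006,-0.002],[0,-0.0025,-0.1,-0.012,0.006,-0.002],[0,-0.0025,-0.12,-0.012,0.006,-0.002],[0,-0.0025,-0.14,-0.012,0.006,-0.002],[0,-0.0025,-0.145,-0.012,0.006,-0.002]]'
python3 -m handwheel '[[0.008,-0.001,0,0,0,0],[0.018,-0.002,0,0,0,0],[0.028,-0.003,0,0,0,0],[0.038,-0.004,0,0,0,0],[0.048,-0.005,0,0,0,0],[0.058,-0.006,0,0,0,0],[0.068,-0.007,0,0,0,0],[0.078,-0.008,0,0,0,0]]'
python3 -m handwheel '[[0.007,-0.001,0,0,0,0],[0.014,-0.001,0,0,0,0],[0.021,-0.002,0,0,0,0],[0.028,-0.003,0,0,0,0],[0.034,-0.003,0,0,0,0],[0.04,-0.004,0,0,0,0],[0.045,-0.005,0,0,0,0],[0.05,-0.005,0,0,0,0]]'
python3 -c "
from h import *
s=bot.read_state()['position'];print('u',.9954*s[0]-.0958*s[1],'v',.0958*s[0]+.9954*s[1])"
```

```text
time_s: 24.97
position: [0.3619, 0.3687, 0.0294]
tcp_rot: [[-0.981, 0.099, 0.168], [0.096, 0.995, -0.022], [-0.169, -0.005, -0.986]]
force: [-0.8, -0.1, -0.2]
opening: 0.689
grasp_force: 0.0
time_s: 25.63
position: [0.4414, 0.3617, 0.0322]
tcp_rot: [[-0.98, 0.099, 0.171], [0.097, 0.995, -0.02], [-0.172, -0.003, -0.985]]
force: [-11.6, 4.4, 7.3]
opening: 0.685
grasp_force: 6.4
time_s: 26.3
position: [0.4919, 0.3569, 0.0319]
tcp_rot: [[-0.98, 0.098, 0.173], [0.097, 0.995, -0.019], [-0.174, -0.002, -0.985]]
force: [-2.1, 0.0, -1.6]
opening: 0.687
grasp_force: 1.0
u 0.4554632414822959 v 0.40239838627882674
```

```bash
python3 -m handwheel '[[0.004,0,0,0,0,0],[0.008,-0.001,0,0,0,0],[0.012,-0.001,0,0,0,0],[0.016,-0.002,0,0,0,0],[0.02,-0.002,0,0,0,0],[0.024,-0.002,0,0,0,0],[0.026,-0.003,0,0,0,0],[0.028,-0.003,0,0,0,0]]'
python3 -m handwheel '[[0.001,0,0,0,0,0],[0.002,0,0,0,0,0],[0.003,0,0,0,0,0],[0.004,0,0,0,0,0],[0.005,0,0,0,0,0],[0.005,0,0,0,0,0],[0.005,0,0,0,0,0],[0.005,0,0,0,0,0]]'
python3 -c "
from h import *
s=bot.read_state()['position'];print('u',.9954*s[0]-.0958*s[1]);lean(.33,.48)"
```

```text
time_s: 26.97
position: [0.519, 0.3539, 0.0318]
tcp_rot: [[-0.98, 0.098, 0.172], [0.097, 0.995, -0.019], [-0.173, -0.002, -0.985]]
force: [-3.2, 0.1, -2.2]
opening: 0.689
grasp_force: 1.2
time_s: 27.63
position: [0.5201, 0.3537, 0.0313]
tcp_rot: [[-0.981, 0.098, 0.166], [0.096, 0.995, -0.021], [-0.167, -0.005, -0.986]]
force: [-7.9, 2.3, 1.4]
opening: 0.691
grasp_force: 4.4
u 0.4837970511287361
top 411 v [0.357 0.447] n [0.016 0.025 0.028] s [0.035 0.08  0.102]
side 440 v [0.374 0.455] n [0.02  0.025 0.029] s [0.018 0.081 0.099]
```

```bash
python3 -m handwheel '[[-0.003,0,0,0,0,0],[-0.008,0.001,0,0,0,0],[-0.015,0.001,0,0,0,0],[-0.025,0.002,0,0,0,0],[-0.035,0.003,0,0,0,0],[-0.045,0.004,0,0,0,0],[-0.055,0.005,0,0,0,0],[-0.065,0.006,0,0,0,0]]'
python3 -m handwheel '[[0,0,0.02,0,0,0],[0,0,0.05,0,0,0],[0,0,0.085,0,0,0],[0,0,0.12,0,0,0],[0,0,0.155,0,0,0],[0,0,0.19,0,0,0],[0,0,0.22,0,0,0],[0,0,0.22,0,0,0]]' 0.3
python3 -c "
from h import *
lean(.33,.48)
go([.6464,.3446,.155],toolR(-5.5,35))"
```

```text
time_s: 28.4
position: [0.4577, 0.3601, 0.0319]
tcp_rot: [[-0.98, 0.098, 0.172], [0.096, 0.995, -0.019], [-0.173, -0.002, -0.985]]
force: [0.5, -0.3, -0.1]
opening: 0.688
grasp_force: 0.0
time_s: 29.07
position: [0.4615, 0.3622, 0.2589]
tcp_rot: [[-0.978, 0.098, 0.185], [0.097, 0.995, -0.012], [-0.185, 0.006, -0.983]]
force: [0.7, 1.2, 0.2]
opening: 0.651
grasp_force: 0.0
top 549 v [0.357 0.447] n [0.017 0.025 0.029] s [0.014 0.068 0.103]
side 1093 v [0.357 0.455] n [0.021 0.026 0.029] s [0.006 0.05  0.098]
now [0.4587 0.3604 0.2532] q [ 30.1  24.3  93.   -7.2  54.7 -50.5] f [ 0.2 -0.3 -0.1]
turn/2rad [-0.1419  0.3229 -0.7824]
shift [ 0.1877 -0.0158 -0.0982]
```

```bash
python3 -m handwheel '[[0.02,0,0.01,-0.01,0.023,-0.056],[0.04,0,0.02,-0.02,0.046,-0.112],[0.06,0,0.03,-0.03,0.07,-0.168],[0.08,-0.005,0.03,-0.04,0.092,-0.223],[0.1,-0.01,0.03,-0.05,0.115,-0.279],[0.12,-0.01,0.03,-0.06,0.138,-0.335],[0.14,-0.015,0.03,-0.07,0.161,-0.391],[0.16,-0.016,0.03,-0.081,0.184,-0.447]]'
python3 -m handwheel '[[0.004,0,0,-0.01,0.023,-0.056],[0.008,0,0,-0.02,0.046,-0.112],[0.014,0,0,-0.03,0.07,-0.168],[0.02,0,0,-0.04,0.092,-0.223],[0.024,0,-0.02,-0.05,0.115,-0.279],[0.027,0,-0.05,-0.06,0.138,-0.335],[0.027,0,-0.07,-0.06,0.138,-0.335],[0.027,0,-0.08,-0.06,0.138,-0.335]]'
python3 -c "
from h import *
go([.6464,.3446,.155],toolR(-5.5,35))"
```

```text
time_s: 29.83
position: [0.6186, 0.3434, 0.2788]
tcp_rot: [[-0.548, 0.782, -0.296], [0.835, 0.534, -0.135], [0.053, -0.321, -0.946]]
force: [0.9, 0.2, 0.3]
opening: 0.647
grasp_force: 0.0
time_s: 30.5
position: [0.6438, 0.3421, 0.194]
tcp_rot: [[0.099, 0.809, -0.58], [0.995, -0.081, 0.056], [-0.002, -0.583, -0.813]]
force: [-0.1, 0.3, -0.7]
opening: 0.65
grasp_force: 0.0
now [0.6438 0.3421 0.194 ] q [ 14.7  57.   41.7  12.8 114.6  22.3] f [-0.1  0.3 -0.7]
turn/2rad [ 0.0006 -0.0057  0.0014]
shift [ 0.0026  0.0025 -0.039 ]
```

```bash
python3 -m handwheel '[[0.001,0.001,-0.01,0,-0.003,0.001],[0.002,0.002,-0.025,0,-0.003,0.001],[0.0026,0.0025,-0.039,0,-0.003,0.001],[0.0026,0.0025,-0.039,0,-0.003,0.001],[-0.004,0.003,-0.048,0,-0.003,0.001],[-0.01,0.004,-0.057,0,-0.003,0.001],[-0.016,0.004,-0.066,0,-0.003,0.001],[-0.02,0.0047,-0.072,0,-0.003,0.001]]'
python3 -c "
from h import *
go([.6009,.3490,.0894],toolR(-5.5,35))
im,d=grab('side');cv2.imwrite('pics/c6.png',cv2.resize(im[180:340,150:380],None,fx=3,fy=3))"
```

```text
time_s: 31.17
position: [0.6253, 0.3491, 0.1301]
tcp_rot: [[0.094, 0.819, -0.565], [0.996, -0.075, 0.056], [0.004, -0.568, -0.823]]
force: [-0.8, -0.5, -0.2]
opening: 0.65
grasp_force: 0.0
now [0.6253 0.3491 0.1301] q [ 15.6  58.5  48.   12.4 105.9  20.8] f [-0.8 -0.5 -0.2]
turn/2rad [-0.0016  0.0034 -0.0012]
shift [-0.0244 -0.0001 -0.0407]
```

View pics/c6.png

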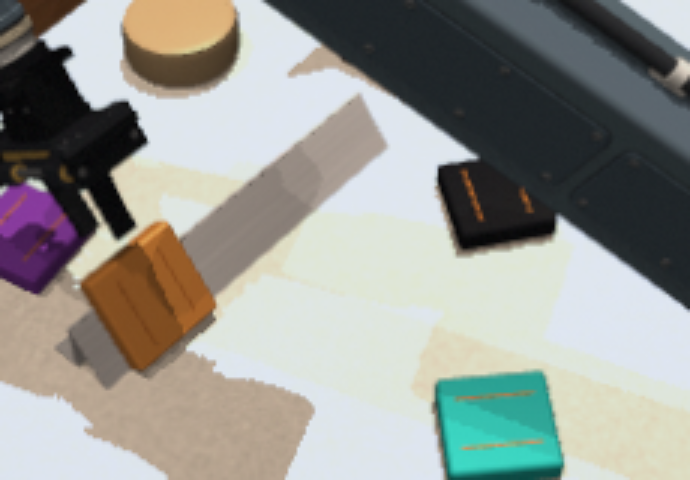

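The fingers straddle cheese 2's top edge, and the purple look-alike sits well below the gripper. I close on it.

```bash
python3 -m handwheel '[[-0.004,0,-0.006,0,0.002,0],[-0.008,0,-0.012,0,0.002,0],[-0.011,0,-0.018,0,0.002,0],[-0.015,0,-0.025,0,0.002,0],[-0.019,0,-0.031,0,0.002,0],[-0.022,0,-0.037,0,0.002,0],[-0.0245,0,-0.041,0,0.002,0],[-0.0245,0,-0.041,0,0.002,0]]'
python3 -m handwheel '[[0,0,0,0,0,0],[0,0,0,0,0,0],[0,0,0,0,0,0],[0,0,0,0,0,0],[0,0,0,0,0,0],[0,0,0,0,0,0],[0,0,0,0,0,0],[0,0,0,0,0,0]]' -1
python3 -m handwheel '[[0,0,0.004,0,0,0],[0,0,0.012,0,0,0],[0,0,0.025,0,0,0],[0,0,0.045,0,0,0],[0,0,0.065,0,0,0],[0,0,0.09,0,0,0],[0,0,0.11,0,0,0],[0,0,0.13,0,0,0]]'
```

```text
time_s: 31.88
position: [0.6001, 0.3485, 0.0876]
tcp_rot: [[0.094, 0.815, -0.571], [0.996, -0.076, 0.056], [0.002, -0.574, -0.819]]
force: [0.7, -0.3, -0.1]
opening: 0.649
grasp_force: 0.0
time_s: 32.55
position: [0.6009, 0.3488, 0.0894]
tcp_rot: [[0.094, 0.816, -0.57], [0.996, -0.075, 0.057], [0.003, -0.573, -0.819]]
force: [-1.4, -0.8, 2.5]
opening: 0.298
grasp_force: 30.0
time_s: 33.22
position: [0.6019, 0.3487, 0.2211]
tcp_rot: [[0.095, 0.818, -0.567], [0.996, -0.075, 0.057], [0.004, -0.57, -0.822]]
force: [1.1, 0.1, -3.3]
opening: 0.299
grasp_force: 30.0
```

```bash
python3 -m handwheel '[[0,-0.015,0,-0.002,-0.03,0.001],[0,-0.04,0.005,-0.005,-0.07,0.002],[-0.005,-0.07,0.01,-0.008,-0.11,0.004],[-0.01,-0.1,0.02,-0.011,-0.15,0.005],[-0.015,-0.13,0.02,-0.014,-0.19,0.006],[-0.02,-0.165,0.02,-0.017,-0.23,0.008],[-0.02,-0.2,0.02,-0.02,-0.27,0.009],[-0.025,-0.235,0.02,-0.023,-0.31,0.01]]'
python3 -m handwheel '[[0,-0.035,0,-0.002,-0.04,0.001],[-0.005,-0.07,0,-0.005,-0.08,0.002],[-0.01,-0.105,0,-0.008,-0.12,0.004],[-0.01,-0.14,0,-0.011,-0.16,0.005],[-0.015,-0.175,0,-0.014,-0.2,0.006],[-0.02,-0.205,0,-0.017,-0.24,0.008],[-0.02,-0.235,0,-0.02,-0.28,0.009],[-0.025,-0.265,0,-0.023,-0.31,0.01]]'
python3 -c "
from h import *
np.set_printoptions(precision=3,suppress=True)
go([.5464,-.1736,.165],toolR(-2.7,-38));print(bot.read_state()['grasp_force'])
im,d=grab('side');C=cloud('side',d);hsv=cv2.cvtColor(im,cv2.COLOR_BGR2HSV)
g=(hsv[...,1]<60)&(hsv[...,2]>150)&(abs(C[...,2]-.034)<.008)&(C[...,0]>.49)&(C[...,0]<.615)&(C[...,1]>-.41)&(C[...,1]<-.07)
print(g.sum(),cv2.minAreaRect(C[g][:,:2].astype(np.float32)*1000))"
```

```text
time_s: 33.88
position: [0.5769, 0.1124, 0.2408]
tcp_rot: [[0.07, 0.997, 0.02], [0.998, -0.07, 0.007], [0.009, 0.02, -1.0]]
force: [1.1, -0.6, -3.2]
opening: 0.299
grasp_force: 30.0
time_s: 34.55
position: [0.5578, -0.1051, 0.2392]
tcp_rot: [[0.035, 0.849, 0.528], [0.999, -0.041, -0.0], [0.022, 0.527, -0.849]]
force: [-0.3, 0.9, -3.2]
opening: 0.295
grasp_force: 30.0
now [ 0.558 -0.105  0.239] q [-29.6  19.8 113.1  40.1  23.9 -60.9] f [-0.3  0.9 -3.2]
turn/2rad [-0.013 -0.053 -0.007]
shift [-0.011 -0.069 -0.074]
29.9980202363804
379 ((538.7886962890625, -304.3583679199219), (96.98724365234375, 94.10568237304688), 88.27400970458984)
```

```bash
python3 -c "
from h import *
go([.556,-.1741,.165],toolR(-2.7,-30))"
python3 -m handwheel '[[0,-0.015,0,-0.003,0,-0.001],[0,-0.03,0,-0.006,0,-0.003],[-0.001,-0.045,0,-0.01,0.001,-0.005],[-0.002,-0.06,0,-0.013,0.001,-0.007],[-0.002,-0.069,-0.01,-0.013,0.001,-0.007],[-0.002,-0.069,-0.03,-0.013,0.001,-0.007],[-0.002,-0.069,-0.05,-0.013,0.001,-0.007],[-0.002,-0.069,-0.074,-0.013,0.001,-0.007]]'
python3 -c "
from h import *
go([.556,-.1741,.104],toolR(-2.7,-30))"
```

```text
now [ 0.5573 -0.1063  0.2384] q [-29.7  19.8 113.2  40.4  23.8 -61.4] f [-0.2 -2.  -4.3]
turn/2rad [-0.0096  0.0167 -0.0056]
shift [-0.0013 -0.0678 -0.0734]
time_s: 35.27
position: [0.5575, -0.1728, 0.1654]
tcp_rot: [[0.047, 0.849, 0.526], [0.999, -0.037, -0.03], [-0.005, 0.527, -0.85]]
force: [0.5, 0.2, -3.2]
opening: 0.295
grasp_force: 30.0
now [ 0.5575 -0.1728  0.1654] q [-36.4  29.3 114.4  63.   18.9 -91.4] f [ 0.5  0.2 -3.2]
turn/2rad [0.0035 0.0157 0.    ]
shift [-0.0015 -0.0013 -0.0614]
```

```bash
python3 -m handwheel '[[0,0,-0.01,0.001,0.003,0],[0,0,-0.02,0.002,0.006,0],[0,0,-0.03,0.003,0.01,0],[0,0,-0.04,0.003,0.014,0],[0,0,-0.048,0.003,0.014,0],[0,0,-0.055,0.003,0.014,0],[-0.001,0,-0.06,0.003,0.014,0],[-0.0015,0,-0.062,0.003,0.014,0]]'
python3 -m handwheel '[[0,0,-0.001,0,0,0],[0,0,-0.002,0,0,0],[0,0,-0.003,0,0,0],[0,0,-0.004,0,0,0],[0,0,-0.004,0,0,0],[0,0,-0.004,0,0,0],[0,0,-0.004,0,0,0],[0,0,-0.004,0,0,0]]'
python3 -c "
from h import *
go([.556,-.1741,.104],toolR(-2.7,-30));print(bot.read_state()['tcp_rot'][:,2])"
```

```text
time_s: 35.93
position: [0.5556, -0.1723, 0.1022]
tcp_rot: [[0.047, 0.865, 0.5], [0.999, -0.042, -0.023], [0.001, 0.501, -0.866]]
force: [-0.1, 0.3, -3.4]
opening: 0.298
grasp_force: 30.0
time_s: 36.6
position: [0.5553, -0.1724, 0.1011]
tcp_rot: [[0.048, 0.863, 0.503], [0.999, -0.041, -0.024], [-0.0, 0.504, -0.864]]
force: [-8.1, 1.3, 15.1]
opening: 0.295
grasp_force: 30.0
now [ 0.5553 -0.1724  0.1011] q [ -36.2   37.   115.7   85.5   16.2 -115. ] f [-8.1  1.3 15.1]
turn/2rad [0.0003 0.0022 0.0004]
shift [ 0.0007 -0.0017  0.0029]
[ 0.50322709 -0.0244555  -0.86380809]
```

Contact with the tray floor. I raise a hair, release, and withdraw along the tool axis.

```bash
python3 -m handwheel '[[0,0,0.002,0,0,0],[0,0,0.003,0,0,0],[0,0,0.003,0,0,0],[0,0,0.003,0,0,0],[0,0,0.003,0,0,0],[0,0,0.003,0,0,0],[-0.003,0,0.006,0,0,0],[-0.005,0,0.01,0,0,0]]' -0.1
python3 -m handwheel '[[-0.005,0,0.009,0,0,0],[-0.01,0,0.018,0,0,0],[-0.015,0.001,0.027,0,0,0],[-0.02,0.001,0.036,0,0,0],[-0.027,0.001,0.045,0,0,0],[-0.035,0.002,0.055,0,0,0],[-0.045,0.002,0.065,0,0,0],[-0.055,0.002,0.075,0,0,0]]'
python3 -m handwheel '[[-0.01,0,0.02,0,0.03,0],[-0.02,0,0.04,0,0.06,0],[-0.03,0,0.06,0,0.1,0],[-0.04,0.01,0.08,0,0.14,0],[-0.04,0.03,0.1,0,0.18,0],[-0.04,0.06,0.12,0,0.21,0],[-0.04,0.09,0.14,0,0.23,0],[-0.04,0.12,0.15,0,0.25,0]]' -1
python3 -c "
from h import *
im,d=grab('side');cv2.imwrite('pics/c7.png',cv2.resize(im[80:260,180:440],None,fx=3,fy=3))
C=cloud('side',d);hsv=cv2.cvtColor(im,cv2.COLOR_BGR2HSV)
g=((hsv[...,1]<60)&(hsv[...,2]>150)&(abs(C[...,2]-.034)<.008)&(C[...,0]>.49)&(C[...,0]<.615)&(C[...,1]>-.41)&(C[...,1]<-.07)).astype(np.uint8)
k,l,s,c=cv2.connectedComponentsWithStats(g)
for i in range(1,k):
  if s[i,4]>50: print(cv2.minAreaRect(C[l==i][:,:2].astype(np.float32)*1000),C[l==i][:,2].min(),C[l==i][:,2].max())"
```

```text
time_s: 37.27
position: [0.5494, -0.1723, 0.1076]
tcp_rot: [[0.048, 0.866, 0.498], [0.999, -0.042, -0.023], [0.001, 0.499, -0.867]]
force: [-0.9, -0.4, -0.8]
opening: 0.448
grasp_force: 0.3
time_s: 37.93
position: [0.4943, -0.1703, 0.1835]
tcp_rot: [[0.048, 0.865, 0.499], [0.999, -0.042, -0.023], [0.001, 0.5, -0.866]]
force: [0.3, -0.2, 0.6]
opening: 0.448
grasp_force: 0.0
time_s: 38.6
position: [0.4565, -0.05, 0.3369]
tcp_rot: [[0.044, 0.999, 0.027], [0.999, -0.043, -0.027], [-0.026, 0.028, -0.999]]
force: [1.5, -0.6, -0.5]
opening: 0.02
grasp_force: 0.0
((538.2305908203125, -304.12884521484375), (96.99627685546875, 94.75709533691406), 88.81417846679688) 0.026205235222680267 0.04004290249771972
((539.7415161132812, -173.01968383789062), (93.92420196533203, 93.98352813720703), 85.9520034790039) 0.026047764965507585 0.03830349914995964
```

View pics/c7.png

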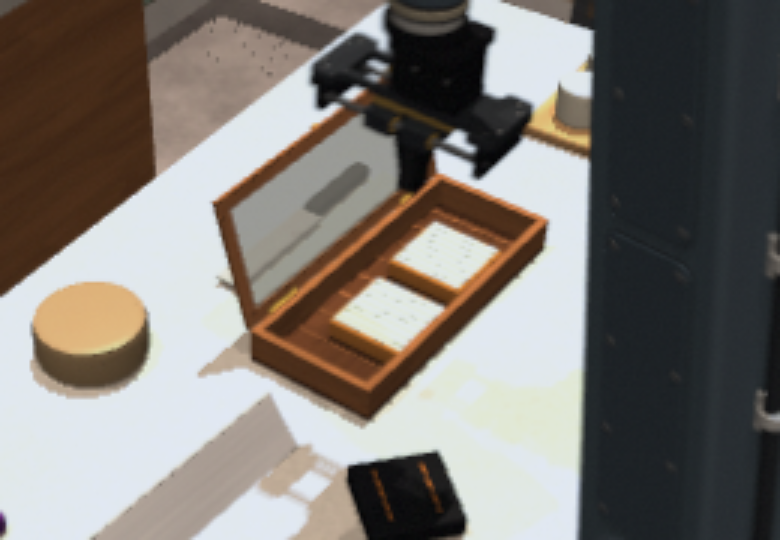

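Both cheeses lie flat, pale side up, in the tray (crop px (445,255) and (390,315)), and no others remain. Now I shut the lid.

```bash
python3 -m handwheel '[[0.02,-0.02,0,0,0,-0.06],[0.04,-0.04,0,0,0,-0.12],[0.07,-0.06,0,0,0,-0.18],[0.1,-0.08,0,0,0,-0.24],[0.13,-0.1,0,0,0,-0.3],[0.16,-0.13,0,0,0,-0.36],[0.19,-0.15,0,0,0,-0.42],[0.22,-0.17,0,0,0,-0.48]]' -1
python3 -c "
from h import *
R=np.array([[.9989,.0471,0],[-.0471,.0,0],[0,0,-1]]);R=np.c_[[.9989,-.0471,0],[-.0471,-.9989,0],[0,0,-1]]
go([.73,-.245,.175],R)"
```

```text
time_s: 39.32
position: [0.6754, -0.2222, 0.3321]
tcp_rot: [[0.846, 0.533, -0.008], [0.532, -0.846, -0.032], [-0.024, 0.023, -0.999]]
force: [0.7, 1.1, 0.1]
opening: 0.002
grasp_force: 0.0
now [ 0.6754 -0.2222  0.3321] q [-26.5  33.4  62.4  -1.8  83.8  31.5] f [0.7 1.1 0.1]
turn/2rad [ 0.0142 -0.0087 -0.3044]
shift [ 0.0546 -0.0228 -0.1571]
```

```bash
python3 -m handwheel '[[0.02,-0.01,0,0.002,-0.001,-0.06],[0.04,-0.02,0,0.005,-0.003,-0.12],[0.055,-0.023,0,0.008,-0.005,-0.18],[0.06,-0.023,0,0.01,-0.007,-0.24],[0.06,-0.023,-0.03,0.014,-0.009,-0.3],[0.06,-0.023,-0.06,0.014,-0.009,-0.304],[0.06,-0.023,-0.1,0.014,-0.009,-0.304],[0.06,-0.023,-0.13,0.014,-0.009,-0.304]]'
python3 -m handwheel '[[0,0,-0.015,0,0,0],[0,0,-0.027,0,0,0],[-0.01,0,-0.027,0,0,0],[-0.02,0,-0.027,0,0,0],[-0.03,0,-0.027,0,0,0],[-0.04,0,-0.027,0,0,0],[-0.05,0,-0.027,0,0,0],[-0.06,0,-0.027,0,0,0]]'
python3 -m handwheel '[[-0.01,0,0,0,0,0],[-0.02,0,0,0,0,0],[-0.03,0,0,0,0,0],[-0.038,0,0,0,0,0],[-0.045,0,0,0,0,0],[-0.052,0,0,0,0,0],[-0.06,0,0,0,0,0],[-0.068,0,0,0,0,0]]'
```

```text
time_s: 39.98
position: [0.7332, -0.2434, 0.1995]
tcp_rot: [[0.999, -0.04, -0.002], [-0.04, -0.999, -0.0], [-0.002, 0.0, -1.0]]
force: [0.0, 1.3, -1.0]
opening: 0.004
grasp_force: 0.0
time_s: 40.65
position: [0.6773, -0.2442, 0.1784]
tcp_rot: [[0.999, -0.04, 0.01], [-0.04, -0.999, -0.004], [0.01, 0.004, -1.0]]
force: [4.0, 0.8, 3.3]
opening: 0.002
grasp_force: 2.1
time_s: 41.32
position: [0.6064, -0.2438, 0.1757]
tcp_rot: [[0.999, -0.039, 0.002], [-0.039, -0.999, -0.003], [0.002, 0.003, -1.0]]
force: [4.0, 0.3, -0.9]
opening: 0.007
grasp_force: 1.6
```

```bash
python3 -m handwheel '[[-0.01,0,-0.001,0,0,0],[-0.02,0,-0.003,0,0,0],[-0.033,0,-0.01,0,0,0],[-0.045,0,-0.018,0,0,0],[-0.056,0,-0.028,0,0,0],[-0.066,0,-0.039,0,0,0],[-0.074,0,-0.052,0,0,0],[-0.08,0,-0.065,0,0,0]]'
python3 -m handwheel '[[-0.002,0,-0.005,0,0,0],[-0.004,0,-0.01,0,0,0],[-0.005,0,-0.015,0,0,0],[-0.006,0,-0.02,0,0,0],[-0.007,0,-0.025,0,0,0],[-0.007,0,-0.03,0,0,0],[-0.007,0,-0.033,0,0,0],[-0.007,0,-0.035,0,0,0]]'
```

```text
time_s: 41.98
position: [0.5249, -0.2438, 0.1108]
tcp_rot: [[0.999, -0.039, -0.001], [-0.039, -0.999, -0.002], [-0.001, 0.002, -1.0]]
force: [2.7, 0.0, 2.5]
opening: 0.007
grasp_force: 0.8
time_s: 42.65
position: [0.5198, -0.2435, 0.0758]
tcp_rot: [[0.999, -0.039, 0.001], [-0.039, -0.999, -0.002], [0.001, 0.002, -1.0]]
force: [-4.5, 2.2, 22.0]
opening: 0.004
grasp_force: 11.1
```

```bash
python3 -m handwheel '[[0,0,-0.001,0,0,0],[0,0,-0.001,0,0,0],[0,0,0.01,0,0,0],[-0.01,0,0.04,0,0,0],[-0.03,0.03,0.08,0,0,0],[-0.05,0.06,0.12,0,0,0],[-0.06,0.1,0.15,0,0,0],[-0.06,0.13,0.18,0,0,0]]'
python3 -c "
from h import *
for n in('top','side'):
    im,d=grab(n,n+'8.png');X=cloud(n,d).reshape(-1,3)
    b=X[(X[:,0]>.46)&(X[:,0]<.65)&(X[:,1]>-.43)&(X[:,1]<-.05)&(X[:,2]>.03)&(X[:,2]<.07)]
    print(n,len(b),np.linalg.lstsq(np.c_[b[:,:2]-b[:,:2].mean(0),np.ones(len(b))],b[:,2],rcond=None)[0])
cv2.imwrite('pics/c8.png',cv2.resize(im[80:340,130:440],None,fx=2.3,fy=2.3))"
```

```text
time_s: 43.32
position: [0.462, -0.1361, 0.2348]
tcp_rot: [[0.999, -0.041, 0.001], [-0.041, -0.999, -0.002], [0.001, 0.002, -1.0]]
force: [0.5, 0.8, 0.7]
opening: 0.003
grasp_force: 0.0
top 3443 [ 0.00436486 -0.00062599  0.04924687]
side 3023 [ 0.00939159 -0.00126939  0.04647902]
```

View pics/c8.png

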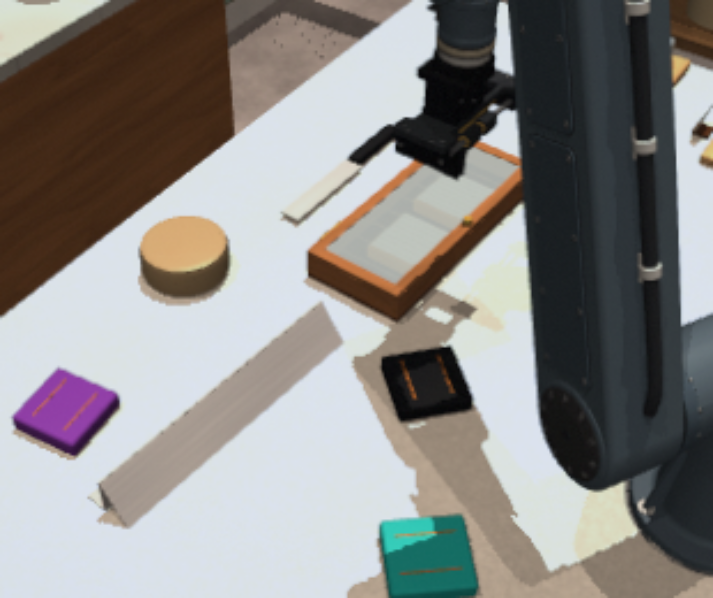

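The lid is flat at z ≈ 0.049 m with no slope, both cheeses are under it, and the bystanders and look-alikes in view are where they were. I hand in.

```bash
python3 -c "
from rig import bot
print(bot.hand_in())"
```

```text
the job is handed in; nothing more can be done
None
```

The job is handed in: the two cheeses present (no third was there) lie flat, side by side and pale side up in the tray with the lid shut, and nothing else was touched, though the judging returned no result.

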